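# Empty a baking-bead tumbling barrel over its catch pan

### The arm

A 7-joint arm with a two-finger parallel gripper is mounted at the origin on the work surface. World frame = base frame: x ahead of the robot, y to its left, z up, the work surface at z = 0. Lengths are in m, angles in rad, forces in N, time in s.
With the tool pointing down it reaches from about 0.4 to 0.925 m from the base axis. Payload 5.6 kg.
Tool frame: the origin (TCP) lies at the very end of the fingers, on their centre line; the grasp point (between the pads) lies 19 mm behind it; z points along the fingers, y is the line along which they close (so a half turn about z gives the same grasp; the last joint's range is limited). The gripper opens to 85 mm and grips with 20 to 120 N. Pads are 22 mm wide; open, the fingers measure 114 mm over their backs; the gripper's body (76 mm by 85 mm) begins 54 mm behind the grasp point. The pads swing forward as they close: fully open they stand 13 mm farther back than shut.
Start: joints at [-1.388, 0.468, -0.012, 1.603, 0.006, 1.071, -0.056], TCP at [0.146, 0.633, 0.231] pointing down, gripper open.
Joint ranges: [-2.53, 2.53], [-0.31, 2.02], [-1.57, 1.55], [0.28, 2.44], [-1.29, 4.43], [0.15, 1.84], [-2.92, 2.92]. Speed limits (rad/s): [2.57, 2.57, 3.14, 3.14, 3.14, 3.14, 3.14].

### API

Orientations are given as a unit quaternion [x, y, z, w].
In Python, from bench import manip gives the robot as it stands. The module is installed in compiled form; this text tells all that it offers.
- The arm moves only by the tool apply_moves, never from a script. Its argument "motion" is a list of rows, each an object with "jaw": the opening, from 0 (shut) to 1 (fully open); "slide": the shift along the tool's x, y, z in cm, a list of three; "roll": the turn about the tool's z in rad. In form: [{"jaw": jaw, "slide": [x, y, z], "roll": roll}, ...]. A call has 1 to 10 rows; each row is the pose to reach, as a shift and turn from the pose commanded when the call began, along the tool's axes at that moment; what a row does not reach only later rows make up. A row lasts 1/12 s, in which the tool goes at most 41.7 mm and 7.16 degrees, less where a joint would pass 70% of its speed; a pose out of reach is approached as far as the arm can. A call with a gripper value outside its range is refused whole. The fingers move at their own pace and stop on an object; the grip force is fixed at half the most. Time passes only in rows, so rows that repeat a pose let the fingers close. It gives the time, the measured TCP pose, the force, the opening and the grip force at its end, in the units of the state.
- manip.get_obs(): the state, without advancing time (a new reading comes with each control period).
- manip.read_camera(name): name is "scene" or "top" or "wrist"; returns a dict with "frame" (400x640x3 uint8, blue, green, red), "fx", "fy", "cx", "cy" (pixels), "k1" (the pictures are not rectified: a ray, as slopes to the right and down, at radius r is drawn at 1 + k1 r^2 times it, then the intrinsics apply), "world_from_camera" (4x4, takes a point from camera to world coordinates); the wrist camera has in their place "mount" (4x4, takes a point from camera to tool coordinates, whose origin is the TCP and whose axes are the flange's). Camera axes: x right, y up, looking along -z (the intrinsics and any distortion apply to the point x, -y, -z); pixel columns grow to the right and rows downward; lengths in m; the calibration is good to about 2 mm. A picture is of the moment at which its call begins: read the wrist's pose just before it. There is no depth.
- manip.finish_job(): hands the job in; it is judged then, once.
Trained networks look in the newest picture that a camera, given by its name, has taken for a name from the list of things; names that differ only in an ending like _2 or _b are one class to them, and where a whole thing is asked for, a point or a joint stands for the part that bears it (a point fixed in the world has none). Each returns a list of dicts, best first, with "score" (0 to 1); they miss things now and then, are a little off and sometimes report something else, mostly with a low value. They report only what shows in the picture. A call takes as long as a camera call. They do not tell look-alikes from the thing itself.
- manip.outline_of(name, camera): "mask" (400x640 bool, what is visible of it) and "rect" ([centre column, centre row, width, height] in pixels, round what is visible of it).
- manip.mark_of(name, camera): "location" ([column, row] in pixels: a listed point, or the origin of a listed thing).
The state is a dict: "clock": time; "joint_positions": joint angles; "qvel": joint speeds; "tau": joint torques, N m; "tool_pos": TCP position; "ee_rot": TCP orientation; "force": force on the tool from outside, world axes, zero at the start; "torque": the same for the moment, N m; "width": finger opening in m; "grasp_force": force on a finger pad.
Only numpy, scipy, OpenCV 4.12 (cv2) and the standard library are available. Lean on these libraries where they do the work, as an engineer would, in place of code of your own. Each camera call takes 0.05 s, during which the arm holds its last target. There are 200 camera calls.

### The job

Pick up the steel barrel of ceramic baking beads by its body, keep its port upward, and lay it by its two round journals in the notches of the tall cradle that has the catch pan; either end may go either way. Let go of it there, then take hold of a crank pin and turn the barrel over, in the cradle, until the port faces straight down and all five beads have dropped into the pan. Spill no bead, leave the barrel resting in both notches with its port down, and do not disturb the kitchen scale, bottle, mooncake or spatula.

Things in the scene. Friction and masses are not known exactly. Their poses are not given: they have to be found in the camera images.
- barrel: Loose twelve-sided steel barrel, 0.36 to 0.56 kg, axis level. Origin on the axis at mid length; y = along the axis to the crank end, z = out of the port (up at the start), x = across. Body 100 mm long (y -50..50), 60 mm over flats, end discs 62 mm. The flats at x = +-30 mm, 16 mm tall, 100 mm long, are the grip from above; it balances near the origin.
- port (a point): Middle of the port, at barrel z = +30 mm: an opening 38 mm wide along the whole body length, a quarter of the girth.
- journal_crank (a point): Middle of the round journal (14 mm diameter, y 50..80 mm) at the crank end, at barrel y = +65 mm, on the axis. Beyond it a cross-bar 120 mm long along x, 16 mm high (y 80..88) carries the two crank pins. In the notches friction keeps the barrel at whatever angle it is left; turning takes about 1 N at a pin; lifting a pin with over 1.5 N more may raise that end.
- journal_plain (a point): Middle of the same journal (y -50..-80 mm) at the other end, at barrel y = -65 mm, on the axis. Beyond it is a balance disc 44 mm in diameter (y -80..-96).
- pin_a (a point): Middle of the crank pin at barrel x = +50 mm, y = +105 mm, z = 0. Each pin is a black round rod parallel to the barrel axis, 12 mm in diameter, 34 mm long (y 88..122), clear all round, and a sleeve that spins freely in the fingers' grip. Moves in a circle of 50 mm radius about the barrel axis; level with the axis both when the port is up and when it is down.
- pin_b (a point): Middle of the other crank pin, at barrel x = -50 mm, y = +105 mm, z = 0; same size.
- rest: Low fixed rest on which the barrel lies at the start, base 110 x 160 x 8 mm, with two 12 mm thick uprights at y = +-65 mm with 90-degree V notches, open upward, holding the barrel axis along its y, 70 mm above the work surface. Origin at the middle of its underside. No pan.
- cradle: Tall fixed cradle, base 200 x 160 x 8 mm (long along x), two 12 mm thick aluminium uprights at y = +-65 mm with 90-degree V notches open upward, 57 mm wide at the top, tops 148 mm above the work surface. Between them the fixed open catch pan, 180 (x) x 110 (y) mm, 45 mm deep, 3 mm walls, rim 53 mm above the work surface. Origin at the middle of its underside, z up. Left or right of the rest.
- seat (a point): Where the barrel's origin lies when it rests in the cradle: 130 mm above the cradle's origin, axis along the cradle's y. The barrel may lie up to 9 mm off along the axis, either way.
- bead0_center (a point): Centre of white ceramic baking bead 1 of 5, a loose ball 18 mm in diameter, 12 g, inside the barrel at the start.
- bead1_center (a point): Centre of white ceramic baking bead 2 of 5, a loose ball 18 mm in diameter, 12 g, inside the barrel at the start.
- bead2_center (a point): Centre of white ceramic baking bead 3 of 5, a loose ball 18 mm in diameter, 12 g, inside the barrel at the start.
- bead3_center (a point): Centre of white ceramic baking bead 4 of 5, a loose ball 18 mm in diameter, 12 g, inside the barrel at the start.
- bead4_center (a point): Centre of white ceramic baking bead 5 of 5, a loose ball 18 mm in diameter, 12 g, inside the barrel at the start.
- scale: Bystander: flat white kitchen scale, 130 x 180 x 39 mm, origin under its middle.
- bottle: Bystander: bottle 64 mm in diameter, 190 mm tall, origin under its middle.
- mooncake: Bystander: round mooncake 62 mm in diameter, 26 mm high, origin under its middle.
- spatula: Bystander: spatula lying flat on the table.
Things that resemble listed ones, but are neither listed nor needed, are in the scene too. What is shaped like the barrel but blue or yellow is not meant.

How it is judged:
On the way, in this order (a step that is already met when the one before it is completed fails the run):
1. the barrel lies in both notches of the cradle, port up, with all beads in it, and the fingers have let go of it (x of barrel in the frame of seat between -0.008 and 0.008 m and y of barrel in the frame of seat between -0.016 and 0.016 m and z of barrel in the frame of seat between -0.005 and 0.005 m and angle between the y axis of barrel and the y axis of cradle, either way round below 0.12 rad and distance between each of bead0_center, bead1_center, bead2_center, bead3_center, bead4_center and barrel below 0.05 m and contact force between the fingers and barrel below 0.05 N and angle between barrel's own z axis and vertical below 0.6 rad), for 0.2 s.
2. the barrel is turned in the cradle until its port faces down (angle between barrel's own z axis and vertical above 2.7 rad and distance between barrel and seat below 0.025 m), for 0.1 s.
At the end, for the whole second after the job is handed in: The barrel rests in both notches of the cradle (within 8 mm across, 16 mm along, 5 mm in height, 0.12 rad of the cradle's axis), released and still, port within 0.44 rad (25 degrees) of straight down, and all five beads lie in the catch pan (x of barrel in the frame of seat between -0.008 and 0.008 m and y of barrel in the frame of seat between -0.016 and 0.016 m and z of barrel in the frame of seat between -0.005 and 0.005 m and angle between the y axis of barrel and the y axis of cradle, either way round below 0.12 rad and x of bead0_center in the frame of cradle between -0.09 and 0.09 m and y of bead0_center in the frame of cradle between -0.055 and 0.055 m and z of bead0_center in the frame of cradle between 0.012 and 0.055 m and x of bead1_center in the frame of cradle between -0.09 and 0.09 m and y of bead1_center in the frame of cradle between -0.055 and 0.055 m and z of bead1_center in the frame of cradle between 0.012 and 0.055 m and x of bead2_center in the frame of cradle between -0.09 and 0.09 m and y of bead2_center in the frame of cradle between -0.055 and 0.055 m and z of bead2_center in the frame of cradle between 0.012 and 0.055 m and x of bead3_center in the frame of cradle between -0.09 and 0.09 m and y of bead3_center in the frame of cradle between -0.055 and 0.055 m and z of bead3_center in the frame of cradle between 0.012 and 0.055 m and x of bead4_center in the frame of cradle between -0.09 and 0.09 m and y of bead4_center in the frame of cradle between -0.055 and 0.055 m and z of bead4_center in the frame of cradle between 0.012 and 0.055 m and contact force between the fingers and barrel below 0.05 N and linear speed of barrel below 0.02 m/s and angular speed of barrel below 0.1 rad/s and angle between barrel's own z axis and vertical above 2.7 rad); the robot touches nothing.
It fails at once if the port is turned to level or below while the barrel is out of the cradle (more than 30 mm from its seat) (angle between barrel's own z axis and vertical above 1.4 rad and distance between barrel and seat above 0.03 m).
It fails at once if a bead is spilled on the table or floor ((height (world z) of bead0_center below 0.016 m and horizontal distance between bead0_center and cradle above 0.11 m) or (height (world z) of bead1_center below 0.016 m and horizontal distance between bead1_center and cradle above 0.11 m) or (height (world z) of bead2_center below 0.016 m and horizontal distance between bead2_center and cradle above 0.11 m) or (height (world z) of bead3_center below 0.016 m and horizontal distance between bead3_center and cradle above 0.11 m) or (height (world z) of bead4_center below 0.016 m and horizontal distance between bead4_center and cradle above 0.11 m)).
It fails at once if a bystander is moved more than 30 mm or knocked over (distance of any of scale, bottle, mooncake, spatula from where it was at the start of the episode above 0.03 m or angle between bottle's own z axis and vertical above 0.5 rad).
It also fails if it takes over 70 s, if anything falls off the work surface, if the arm or the gripper's body presses on something with over 40 N, if the wrist force passes 120 N, or if a joint passes its speed limit or range.

## Working session

There is one attempt and no reset: what is moved stays moved. The work goes in short steps, Python scripts to look and compute and a tool call to move; the robot and the scene stay as the last step left them, time stands still between calls to the robot, and variables do not carry over. Pictures are saved under pics/ and viewed, at most 10 in all, crops included, and the job is handed in when it is done.

Besides the shell and the picture viewer there is one more tool, called after "Call:" as name([rows], argument=value, ...), one row to a line, values as JSON. apply_moves: Moves the arm, as the interface text tells. Its arguments: {"type":"object","properties":{"motion":{"type":"array"}},"required":["motion"]}

```bash
mkdir -p pics; cat > h.py <<'E'
import numpy as np, cv2
from bench import manip
from scipy.spatial.transform import Rotation as R
def cam(name):
    o=manip.get_obs(); c=manip.read_camera(name)
    if name=="wrist":
        T=np.eye(4);T[:3,:3]=R.from_quat(o["ee_rot"]).as_matrix();T[:3,3]=o["tool_pos"];c["W"]=T@c["mount"]
    else: c["W"]=np.array(c["world_from_camera"])
    return c
def ray(c,p):
    d=np.array([(p[0]-c["cx"])/c["fx"],(p[1]-c["cy"])/c["fy"]]);u=d.copy()
    for _ in range(20): u=d/(1+c["k1"]*(u@u))
    W=c["W"];return W[:3,3],W[:3,:3]@np.array([u[0],-u[1],-1])
def onz(c,p,z):
    o,d=ray(c,p);return o+d*(z-o[2])/d[2]
def proj(c,P):
    q=np.linalg.inv(c["W"])@np.append(P,1);u=np.array([q[0],-q[1]])/-q[2];u=u*(1+c["k1"]*(u@u))
    return np.array([c["cx"]+c["fx"]*u[0],c["cy"]+c["fy"]*u[1]])
E
python3 - <<'E'
from h import *
Z=dict(barrel=.07,port=.1,journal_crank=.07,journal_plain=.07,pin_a=.07,cradle=0,seat=.13,rest=0,scale=0,bottle=0,mooncake=0,spatula=0,bead0_center=.05)
o=manip.get_obs();print(o["clock"],o["tool_pos"],o["ee_rot"])
for n in("top","scene"):
    c=cam(n);cv2.imwrite(f"pics/{n}0.png",c["frame"]);print(n,c["W"][:3,3].round(2))
    for k,z in Z.items():
        for m in manip.mark_of(k,n)[:4]:print(k,round(m["score"],2),np.round(m["location"]),onz(c,m["location"],z)[:2].round(3))
E
```

```text
0.0 [0.14548179 0.63292006 0.23030756] [ 1.12683678e-01  9.93630495e-01 -9.09919808e-04 -2.17520340e-05]
top [0.3  0.   1.46]
barrel 0.96 [260. 198.] [0.524 0.162]
barrel 0.92 [408. 301.] [ 0.236 -0.23 ]
barrel 0.84 [225. 134.] [0.709 0.259]
port 0.94 [261. 198.] [0.52  0.157]
port 0.66 [225. 133.] [0.704 0.256]
port 0.47 [164. 171.] [0.6   0.423]
port 0.17 [258. 202.] [0.508 0.164]
journal_crank 0.94 [218. 120.] [0.75  0.281]
journal_crank 0.66 [237. 204.] [0.511 0.226]
journal_crank 0.61 [422. 318.] [ 0.191 -0.265]
journal_plain 0.9 [395. 280.] [ 0.291 -0.197]
journal_plain 0.84 [236. 154.] [0.651 0.229]
journal_plain 0.64 [284. 193.] [0.536 0.096]
journal_plain 0.33 [477. 202.] [ 0.497 -0.435]
pin_a 0.91 [191. 113.] [0.774 0.359]
pin_a 0.88 [223. 222.] [0.461 0.264]
pin_a 0.81 [446. 320.] [ 0.181 -0.33 ]
pin_a 0.76 [226.  96.] [0.823 0.26 ]
cradle 0.96 [387. 202.] [ 0.515 -0.194]
cradle 0.55 [264. 206.] [0.514 0.159]
cradle 0.47 [223. 188.] [0.568 0.278]
seat 0.7 [237. 205.] [0.497 0.216]
seat 0.69 [391. 195.] [ 0.513 -0.188]
seat 0.36 [222. 186.] [0.548 0.256]
rest 0.75 [266. 203
[... 898 characters left out ...]
plain 0.56 [348. 127.] [ 0.326 -0.19 ]
journal_plain 0.15 [253. 114.] [ 0.538 -0.381]
pin_a 0.93 [361.  91.] [ 0.208 -0.3  ]
pin_a 0.85 [300. 392.] [0.792 0.367]
pin_a 0.73 [369. 298.] [0.569 0.273]
pin_a 0.7 [402. 270.] [0.465 0.255]
cradle 0.78 [293. 169.] [ 0.512 -0.188]
cradle 0.35 [254. 112.] [ 0.507 -0.458]
seat 0.68 [291. 137.] [ 0.51  -0.188]
seat 0.57 [364. 257.] [0.543 0.207]
seat 0.45 [393. 389.] [0.648 0.462]
rest 0.6 [356. 264.] [0.524 0.161]
scale 0.95 [232. 257.] [ 0.78  -0.017]
scale 0.49 [356. 256.] [0.512 0.141]
bottle 0.78 [395. 392.] [0.618 0.452]
mooncake 0.58 [357. 194.] [ 0.406 -0.018]
spatula 0.58 [254. 112.] [ 0.508 -0.459]
bead0_center 0.48 [347. 246.] [0.533 0.127]
```

View pics/top0.png

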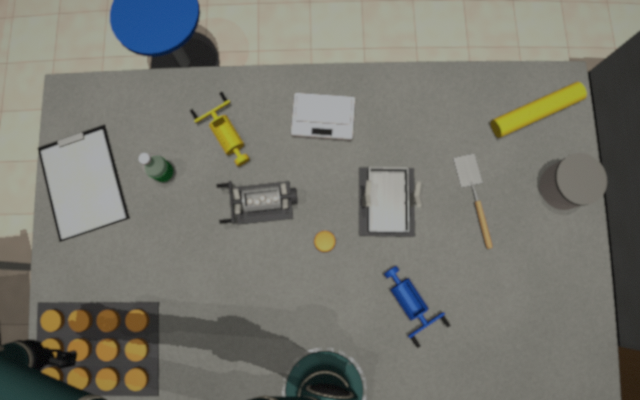

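View pics/scene0.png

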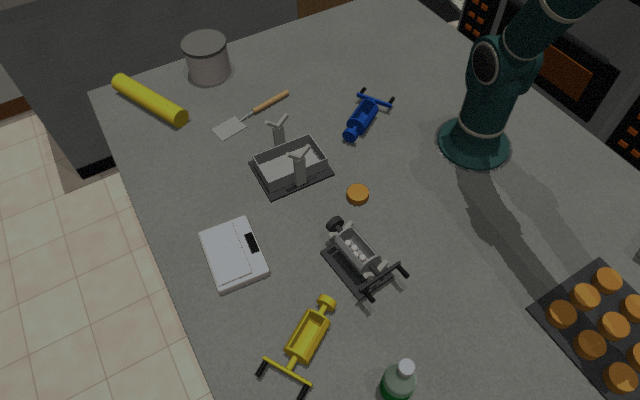

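The top view shows the steel barrel at (262,198), crank end left, and the cradle with its pan at (388,201). The blue and yellow barrels are decoys. The scene view shows the same layout, with white beads in the barrel at (350,245). I'll move above the barrel first.

Call:
apply_moves([
  {"jaw": 1, "slide": [-3, -2.4, -0.5], "roll": 0.1},
  {"jaw": 1, "slide": [-6, -4.8, -1], "roll": 0.2},
  {"jaw": 1, "slide": [-9, -7.2, -1.5], "roll": 0.3},
  {"jaw": 1, "slide": [-12, -9.6, -2], "roll": 0.4},
  {"jaw": 1, "slide": [-15, -12, -3], "roll": 0.5},
  {"jaw": 1, "slide": [-18, -14.4, -3.5], "roll": 0.6},
  {"jaw": 1, "slide": [-21, -16.8, -4], "roll": 0.7},
  {"jaw": 1, "slide": [-24, -19.2, -5], "roll": 0.8},
  {"jaw": 1, "slide": [-27, -21.6, -5], "roll": 0.9},
  {"jaw": 1, "slide": [-30, -24, -5], "roll": 1.0},
])

```text
clock: 2.23
tool_pos: [0.3853, 0.331, 0.2823]
ee_rot: [0.577, 0.817, 0.001, -0.0]
force: [0.7, 0.5, 0.6]
width: 0.085
grasp_force: 0.0
```

```bash
python3 - <<'E'
from h import *
o=manip.get_obs();r=R.from_quat(o["ee_rot"])
print(o["clock"],o["tool_pos"],r.as_matrix().round(3))
t=np.array([.523,.157,.28])
print(r.inv().apply(t-o["tool_pos"])*100, manip.read_camera("wrist")["mount"].round(3), o["force"])
E
```

```text
2.2333 [0.3853444  0.3310486  0.28229784] [[-0.334  0.943  0.001]
 [ 0.943  0.334  0.002]
 [ 0.001  0.002 -1.   ]]
[-21.00019875   7.17065692   0.21432834] [[ 0.001  0.947  0.32   0.082]
 [ 1.    -0.001 -0.    -0.001]
 [ 0.     0.32  -0.947 -0.142]
 [ 0.     0.     0.     1.   ]] [0.67130397 0.53046329 0.55784181]
```

Call:
apply_moves([
  {"jaw": 1, "slide": [-3.5, 1.2, 0], "roll": 0.05},
  {"jaw": 1, "slide": [-7, 2.4, 0], "roll": 0.1},
  {"jaw": 1, "slide": [-10.5, 3.6, 0], "roll": 0.15},
  {"jaw": 1, "slide": [-14, 4.8, 0], "roll": 0.2},
  {"jaw": 1, "slide": [-17.5, 6, 0], "roll": 0.25},
  {"jaw": 1, "slide": [-21, 7.2, 0], "roll": 0.25},
  {"jaw": 1, "slide": [-21, 7.2, 0], "roll": 0.25},
  {"jaw": 1, "slide": [-21, 7.2, 0], "roll": 0.25},
])

```text
clock: 2.95
tool_pos: [0.5239, 0.1571, 0.2813]
ee_rot: [0.674, 0.738, -0.0, 0.0]
force: [0.2, 0.8, -0.3]
width: 0.0852
grasp_force: 0.0
```

```bash
python3 - <<'E'
from h import *
o=manip.get_obs();r=R.from_quat(o["ee_rot"])
print(o["clock"],o["tool_pos"],r.as_matrix().round(3))
for n in("wrist","top"):
    c=cam(n);cv2.imwrite(f"pics/{n}1.png",c["frame"])
    for k,z in dict(barrel=.07,port=.1,journal_crank=.07,journal_plain=.07,pin_a=.07,pin_b=.07,rest=0).items():
        for m in manip.mark_of(k,n)[:3]:print(n,k,round(m["score"],2),np.round(m["location"]),onz(c,m["location"],z)[:2].round(4))
E
```

```text
2.95 [0.523937   0.15705576 0.28132802] [[-0.09   0.996  0.   ]
 [ 0.996  0.09  -0.001]
 [-0.001  0.    -1.   ]]
wrist barrel 0.74 [320. 162.] [0.5274 0.1581]
wrist barrel 0.64 [506.  77.] [0.702  0.2602]
wrist port 0.96 [316. 170.] [0.5227 0.1563]
wrist port 0.81 [521.  76.] [0.6994 0.2605]
wrist journal_crank 0.92 [317. 100.] [0.5186 0.2213]
wrist journal_crank 0.58 [566.  51.] [0.7533 0.2887]
wrist journal_plain 0.93 [318. 219.] [0.5312 0.0929]
wrist journal_plain 0.55 [447. 102.] [0.649  0.2313]
wrist journal_plain 0.55 [317. 168.] [0.5249 0.1518]
wrist pin_a 0.84 [370.  57.] [0.5656 0.2656]
wrist pin_a 0.75 [607.  79.] [0.8023 0.2678]
wrist pin_a 0.66 [268.  58.] [0.4679 0.256 ]
wrist pin_b 0.84 [370.  57.] [0.5656 0.2656]
wrist pin_b 0.75 [607.  79.] [0.8023 0.2678]
wrist pin_b 0.66 [268.  58.] [0.4679 0.256 ]
top barrel 0.97 [227. 135.] [0.7056 0.2541]
top barrel 0.87 [259. 201.] [0.5164 0.1659]
top barrel 0.84 [406. 297.] [ 0.2463 -0.2235]
top port 0.92 [258. 199.] [0.5176 0.1645]
top port 0.92 [410. 300.] [ 0.2404 -0.2286]
top port 0.64 [226. 133.] [0.7021 0.2531]
top journal_crank 0.87 [213. 117.] [0.7601 0.2948]
top journal_crank 0.86 [422. 318.] [ 0.189  -0.2654]
top journal_plain 0.97 [397. 280.] [ 0.2932 -0.2025]
top journal_plain 0.57 [283. 195.] [0.5321 0.0991]
top journal_plain 0.55 [390. 195.] [ 0.5241 -0.1947]
top pin_a 0.91 [190. 114.] [0.771  0.3624]
top pin_a 0.87 [224.  94.] [0.8269 0.2633]
top pin_a 0.86 [444. 321.] [ 0.1786 -0.3233]
top pin_b 0.91 [190. 114.] [0.771  0.3624]
top pin_b 0.87 [224.  94.] [0.8269 0.2633]
top pin_b 0.86 [444. 321.] [ 0.1786 -0.3233]
top rest 0.58 [264. 206.] [0.5125 0.1595]
```

View pics/wrist1.png

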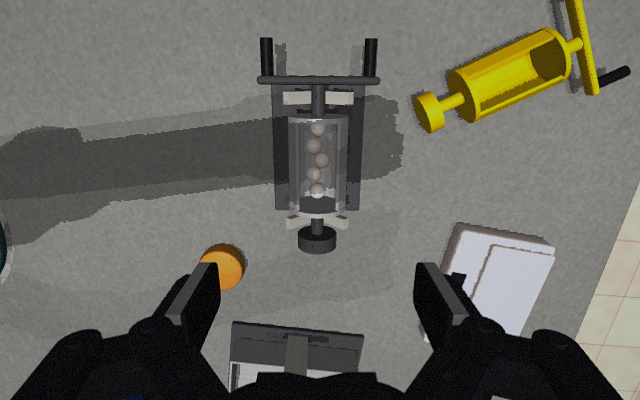

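The wrist view has the barrel upright with five beads, body centre near (318,165), pins at (268,58) and (370,57). From this the centre is (0.525, 0.157) and the yaw 0.098 rad. I'll descend and grip.

Call:
apply_moves([
  {"jaw": 1, "slide": [0, 0.1, 4], "roll": -0.008},
  {"jaw": 1, "slide": [0, 0.1, 8], "roll": -0.008},
  {"jaw": 1, "slide": [0, 0.1, 12], "roll": -0.008},
  {"jaw": 1, "slide": [0, 0.1, 15], "roll": -0.008},
  {"jaw": 1, "slide": [0, 0.1, 18], "roll": -0.008},
  {"jaw": 1, "slide": [0, 0.1, 20], "roll": -0.008},
  {"jaw": 1, "slide": [0, 0.1, 22], "roll": -0.008},
  {"jaw": 1, "slide": [0, 0.1, 23.3], "roll": -0.008},
  {"jaw": 1, "slide": [0, 0.1, 23.3], "roll": -0.008},
  {"jaw": 1, "slide": [0, 0.1, 23.3], "roll": -0.008},
])

```text
clock: 4.58
tool_pos: [0.524, 0.159, 0.0482]
ee_rot: [0.67, 0.742, -0.0, -0.0]
force: [0.1, 0.2, 0.6]
width: 0.0852
grasp_force: 0.0
```

Call:
apply_moves([
  {"jaw": 0.8, "slide": [0, 0, 0], "roll": 0},
  {"jaw": 0.7, "slide": [0, 0, 0], "roll": 0},
  {"jaw": 0.6, "slide": [0, 0, 0], "roll": 0},
  {"jaw": 0.5, "slide": [0, 0, 0], "roll": 0},
  {"jaw": 0.5, "slide": [0, 0, 0], "roll": 0},
  {"jaw": 0.5, "slide": [0, 0, 0], "roll": 0},
  {"jaw": 0.5, "slide": [0, 0, 0], "roll": 0},
  {"jaw": 0.5, "slide": [0, 0, 0], "roll": 0},
])

```text
clock: 5.25
tool_pos: [0.5249, 0.1596, 0.05]
ee_rot: [0.67, 0.742, 0.001, 0.0]
force: [-1.0, -0.3, 5.8]
width: 0.0593
grasp_force: 63.6
```

Call:
apply_moves([
  {"jaw": 0.5, "slide": [0, 0, -0.5], "roll": 0},
  {"jaw": 0.5, "slide": [0, 0, -1.5], "roll": 0},
  {"jaw": 0.5, "slide": [0, 0, -3], "roll": 0},
  {"jaw": 0.5, "slide": [0, 0, -5], "roll": 0},
  {"jaw": 0.5, "slide": [0, 0, -7], "roll": 0},
  {"jaw": 0.5, "slide": [0, 0, -9], "roll": 0},
  {"jaw": 0.5, "slide": [0, 0, -11], "roll": 0},
  {"jaw": 0.5, "slide": [0, 0, -13], "roll": 0},
  {"jaw": 0.5, "slide": [0, 0, -15], "roll": 0},
  {"jaw": 0.5, "slide": [0, 0, -15.5], "roll": 0},
])

```text
clock: 6.08
tool_pos: [0.5252, 0.1595, 0.2067]
ee_rot: [0.67, 0.742, 0.002, 0.001]
force: [0.5, -0.3, -4.9]
width: 0.0589
grasp_force: 66.0
```

```bash
python3 - <<'E'
from h import *
o=manip.get_obs();r=R.from_quat(o["ee_rot"])
print(o["clock"],o["tool_pos"],r.as_matrix().round(3),o["force"],o["width"])
c=cam("wrist");cv2.imwrite("pics/wrist2.png",c["frame"])
z=o["tool_pos"][2]+.02
for k in ("journal_crank","journal_plain","pin_a","port"):
  for m in manip.mark_of(k,"wrist")[:2]:
    p=onz(c,m["location"],z+(.03 if k=="port" else 0));print(k,round(m["score"],2),p.round(4),r.inv().apply(p-o["tool_pos"]).round(4))
c=cam("top")
m=max(manip.outline_of("cradle","top"),key=lambda m:m["mask"].sum()*(m["score"]>.4))
print(m["score"],m["rect"]);print(cv2.minAreaRect(np.argwhere(m["mask"])[:,::-1].astype(np.int32)))
g=cv2.resize(c["frame"][140:260,320:460],None,fx=5.6,fy=5,interpolation=2);cv2.imwrite("pics/crad.png",g)
E
```

```text
6.0833 [0.52517771 0.15945429 0.20669478] [[-0.103  0.995  0.004]
 [ 0.995  0.103  0.002]
 [ 0.002  0.005 -1.   ]] [ 0.51160182 -0.28185748 -4.89386259] 0.05885010822244331
journal_crank 0.97 [0.5196 0.2212 0.2267] [ 0.062   0.0008 -0.0199]
journal_crank 0.67 [0.6169 0.2616 0.2267] [ 0.0922  0.1018 -0.0194]
journal_plain 0.8 [0.5714 0.2367 0.2267] [ 0.0721  0.054  -0.0196]
pin_a 0.67 [0.5651 0.2655 0.2267] [ 0.1014  0.0507 -0.0196]
port 0.98 [0.5807 0.2485 0.2567] [ 0.083   0.0646 -0.0495]
port 0.89 [0.5241 0.1551 0.2567] [-0.0042 -0.0013 -0.05  ]
0.66 [390.9, 201.6, 64.9, 69.7]
((389.5, 202.0), (68.0, 61.0), 90.0)
```

View pics/wrist2.png

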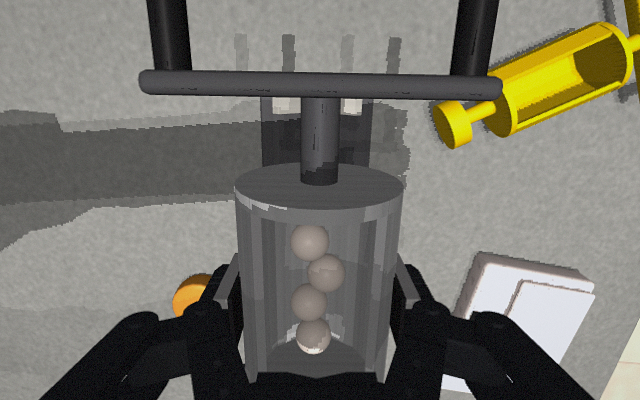

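The barrel is held level, port up, with four or more beads visible around (315,290) and the crank bar at (320,83). Next I'll check the cradle crop.

View pics/crad.png

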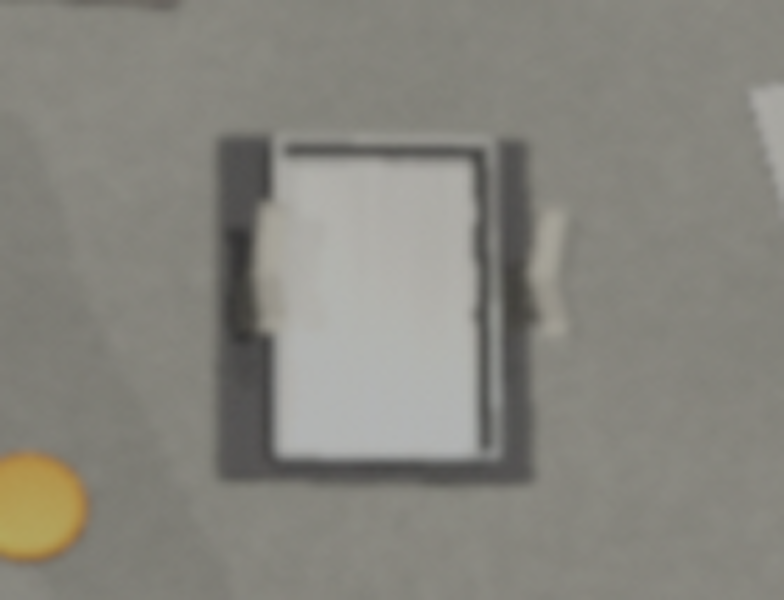

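The crop shows the cradle base with corners near (218,137), (526,140), (533,482) and (219,480), the white pan inside it, and the two V uprights at (267,268) and (549,271).

```bash
python3 - <<'E'
from h import *
c=cam("top")
f=lambda L,z:np.array([onz(c,(u/5.6+320-.4,v/5+140-.4),z)[:2] for u,v in L])
B=f([(218,137),(526,140),(533,482),(219,480)],.008);P=f([(272,132),(498,132),(500,460),(272,460)],.053);U=f([(267,203),(272,333),(557,208),(560,335)],.148)
for n,A in(("base",B),("pan",P),("up",U)):print(n,A.round(4).tolist(),A.mean(0).round(4))
for n,A in(("base",B),("pan",P)):
  d=A[0]+A[3]-A[1]-A[2];e=A[0]+A[1]-A[2]-A[3];print(n,np.arctan2(-d[0],d[1]),np.arctan2(e[1],e[0]),np.linalg.norm(d)/2,np.linalg.norm(e)/2)
d=U[:2].mean(0)-U[2:].mean(0);print("up",np.arctan2(-d[0],d[1]))
c=cam("scene")
for k,z in(("seat",.13),("cradle",0)):
  for n in("scene",):
    for m in manip.mark_of(k,n)[:1]:print(k,onz(c,m["location"],z))
o=manip.get_obs();print(o["tool_pos"],o["clock"])
E
```

```text
base [[0.6181, -0.1154], [0.6124, -0.2751], [0.4141, -0.2676], [0.4198, -0.1083]] [ 0.5161 -0.1916]
pan [[0.6103, -0.1389], [0.6075, -0.2526], [0.423, -0.2435], [0.4262, -0.1313]] [ 0.5168 -0.1916]
up [[0.5514, -0.1254], [0.4831, -0.1249], [0.5453, -0.2607], [0.4785, -0.2582]] [ 0.5146 -0.1923]
base -0.03574530252834473 -0.0368054261795019 0.15954642515024775 0.19843116049016046
pan -0.026453666249357844 -0.04529466386978927 0.11298646884822458 0.18447588181881222
up -0.039922547756026626
seat [ 0.51973782 -0.19622238  0.13      ]
cradle [ 0.50535352 -0.18831986  0.        ]
[0.52372737 0.15904323 0.20267228] 6.6333
```

Call:
apply_moves([
  {"jaw": 0.5, "slide": [-0.5, 0, 0], "roll": 0},
  {"jaw": 0.5, "slide": [-1.5, -0.2, 0], "roll": 0.01},
  {"jaw": 0.5, "slide": [-3, -0.4, 0], "roll": 0.02},
  {"jaw": 0.5, "slide": [-5, -0.6, 0], "roll": 0.03},
  {"jaw": 0.5, "slide": [-7.2, -0.9, 0], "roll": 0.04},
  {"jaw": 0.5, "slide": [-9.4, -1.2, 0], "roll": 0.05},
  {"jaw": 0.5, "slide": [-11.6, -1.5, 0], "roll": 0.06},
  {"jaw": 0.5, "slide": [-13.6, -1.7, 0], "roll": 0.07},
  {"jaw": 0.5, "slide": [-15.4, -1.9, 0], "roll": 0.08},
  {"jaw": 0.5, "slide": [-17, -2.1, 0], "roll": 0.08},
])

```text
clock: 7.47
tool_pos: [0.5199, -0.0156, 0.2035]
ee_rot: [0.7, 0.714, -0.0, 0.0]
force: [-0.3, 0.1, -6.2]
width: 0.0589
grasp_force: 65.9
```

```bash
cat > w.py <<'E'
import sys
from h import *
o=manip.get_obs();r=R.from_quat(o["ee_rot"]);M=r.as_matrix()
t=np.array(list(map(float,sys.argv[1:4])));yaw=float(sys.argv[4])
print(o["clock"],o["tool_pos"].round(4),"f",np.round(o["force"],2),o["width"],"slide",(r.inv().apply(t-o["tool_pos"])*100).round(2),"roll",round(np.arctan2(M[1,1],M[0,1])-yaw,3),"tilt",M[:2,2].round(4))
E
python3 w.py .516 -.188 .2027 -.037
```

```text
7.4667 [ 0.5199 -0.0156  0.2035] f [-0.33  0.1  -6.21] 0.058897555451791525 slide [-17.23  -0.71   0.09] roll 0.056 tilt [ 0.0002 -0.0005]
```

Call:
apply_moves([
  {"jaw": 0.5, "slide": [-0.7, 0, 0], "roll": 0.01},
  {"jaw": 0.5, "slide": [-2, -0.1, 0], "roll": 0.02},
  {"jaw": 0.5, "slide": [-4, -0.2, 0], "roll": 0.03},
  {"jaw": 0.5, "slide": [-6.5, -0.3, 0], "roll": 0.04},
  {"jaw": 0.5, "slide": [-9, -0.4, 0], "roll": 0.05},
  {"jaw": 0.5, "slide": [-11.5, -0.5, 0], "roll": 0.056},
  {"jaw": 0.5, "slide": [-13.8, -0.6, 0], "roll": 0.056},
  {"jaw": 0.5, "slide": [-15.8, -0.7, 0], "roll": 0.056},
  {"jaw": 0.5, "slide": [-17, -0.7, 0], "roll": 0.056},
  {"jaw": 0.5, "slide": [-17.2, -0.7, 0], "roll": 0.056},
])

```text
clock: 8.3
tool_pos: [0.5167, -0.1877, 0.2035]
ee_rot: [0.72, 0.694, -0.001, 0.001]
force: [0.4, -0.2, -5.4]
width: 0.0591
grasp_force: 65.8
```

```bash
python3 - <<'E'
from h import *
c=cam("top");cv2.imwrite("pics/t3.png",cv2.resize(c["frame"][140:260,320:460],None,fx=5,fy=5,interpolation=2))
c=cam("wrist");cv2.imwrite("pics/w3.png",c["frame"])
a=cv2.imread("pics/w3.png");s=cam("scene")["frame"][60:230,200:400];a=np.hstack([cv2.resize(a,(480,300)),cv2.resize(s,(320,300))]);cv2.imwrite("pics/c3.png",a)
E
python3 w.py .516 -.188 .11 -.037
```

```text
8.45 [ 0.5173 -0.1834  0.2031] f [ 0.03  1.39 -6.18] 0.058955099709330425 slide [-0.47 -0.12  9.31] roll 0.004 tilt [-0.0005  0.0009]
```

View pics/c3.png

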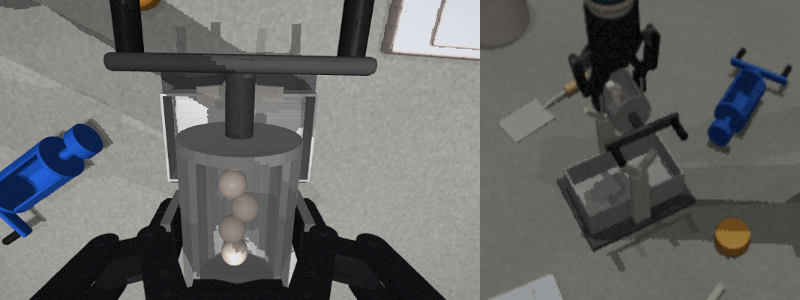

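The wrist view (left) shows the barrel over the cradle with the beads in place. The near notch's light tops show at about (213,90) and (268,90), either side of the journal at (240,100). The scene view (right) shows the crank end over the near upright. I'll go down part way and refine.

Call:
apply_moves([
  {"jaw": 0.5, "slide": [0, -0.1, 0.5], "roll": 0.004},
  {"jaw": 0.5, "slide": [0, -0.1, 1.5], "roll": 0.004},
  {"jaw": 0.5, "slide": [0, -0.1, 2.5], "roll": 0.004},
  {"jaw": 0.5, "slide": [0, -0.1, 3.2], "roll": 0.004},
  {"jaw": 0.5, "slide": [0, -0.1, 3.5], "roll": 0.004},
  {"jaw": 0.5, "slide": [0, -0.1, 3.5], "roll": 0.004},
  {"jaw": 0.5, "slide": [0, -0.1, 3.5], "roll": 0.004},
  {"jaw": 0.5, "slide": [0, -0.1, 3.5], "roll": 0.004},
])

```text
clock: 9.12
tool_pos: [0.5168, -0.1843, 0.1686]
ee_rot: [0.72, 0.694, 0.0, 0.0]
force: [0.0, -0.4, -5.8]
width: 0.0588
grasp_force: 65.9
```

```bash
python3 w.py .516 -.188 .11 -.037; python3 - <<'E'
from h import *
c=cam("wrist");g=c["frame"][60:220,200:440].copy()
o=manip.get_obs();r=R.from_quat(o["ee_rot"])
# predicted: notch top corners of the near (+y) upright for seat (.516,-.1915), yaw -.037
y=np.array([.037,1,0]);x=np.array([1,-.037,0]);C=np.array([.516,-.1915,0])
g=cv2.resize(g,None,fx=3.3,fy=3.3,interpolation=2)
for a in(-.0285,.0285):
  for b in(.059,.071):
    p=proj(c,C+a*x+b*y+[0,0,.148]);q=(p-[200,60])*3.3;print(a,b,p.round(1));cv2.circle(g,tuple(int(v) for v in q),4,(0,0,255),1)
cv2.imwrite("pics/w4.png",g)
for k in("journal_crank","pin_a"):
  for m in manip.mark_of(k,"wrist")[:2]:p=onz(c,m["location"],o["tool_pos"][2]+.02);print(k,p)
E
```

```text
9.1167 [ 0.5168 -0.1843  0.1686] f [ 0.02 -0.44 -5.83] 0.05884831884584383 slide [-0.37 -0.07  5.86] roll -0.0 tilt [ 0.0006 -0.0003]
-0.0285 0.059 [257.3 147.3]
-0.0285 0.071 [255.9 122. ]
0.0285 0.059 [375.5 147.4]
0.0285 0.071 [376.9 122.1]
journal_crank [ 0.51941054 -0.12197567  0.18866758]
pin_a [ 0.47142843 -0.08049097  0.18866758]
pin_a [ 0.57096093 -0.0842903   0.18866758]
```

View pics/w4.png

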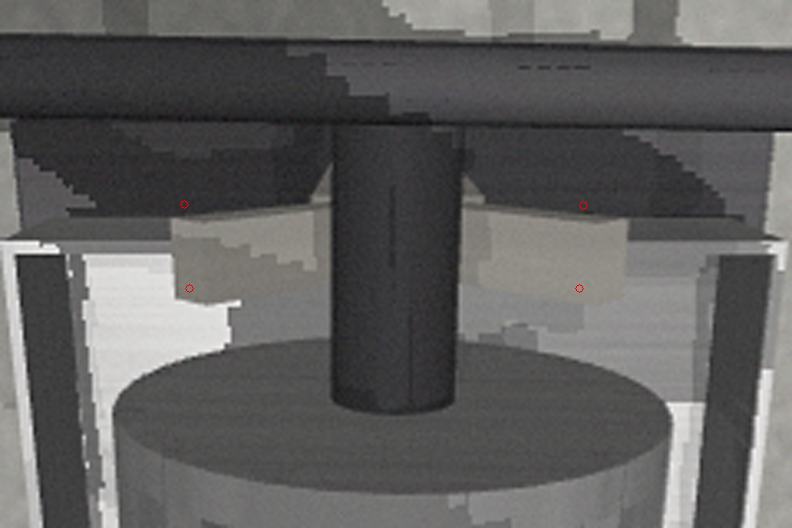

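The near upright's top spans (172,220) to (628,220), so its centre is at 400. That puts it about 2 mm farther +x and 2 mm farther −y than I predicted. I'll shift about −5.5 mm along the axis and +1 mm across, then lower.

Call:
apply_moves([
  {"jaw": 0.5, "slide": [-0.3, 0.1, 0], "roll": 0},
  {"jaw": 0.5, "slide": [-0.55, 0.1, 0.5], "roll": 0},
  {"jaw": 0.5, "slide": [-0.55, 0.1, 1.3], "roll": 0},
  {"jaw": 0.5, "slide": [-0.55, 0.1, 2.1], "roll": 0},
  {"jaw": 0.5, "slide": [-0.55, 0.1, 2.9], "roll": 0},
  {"jaw": 0.5, "slide": [-0.55, 0.1, 3.7], "roll": 0},
  {"jaw": 0.5, "slide": [-0.55, 0.1, 4.4], "roll": 0},
  {"jaw": 0.5, "slide": [-0.55, 0.1, 5.0], "roll": 0},
  {"jaw": 0.5, "slide": [-0.55, 0.1, 5.3], "roll": 0},
  {"jaw": 0.5, "slide": [-0.55, 0.1, 5.5], "roll": 0},
])

```text
clock: 10.1
tool_pos: [0.5171, -0.1896, 0.1127]
ee_rot: [0.72, 0.694, -0.0, -0.0]
force: [-0.7, 0.9, -4.1]
width: 0.0586
grasp_force: 66.0
```

Call:
apply_moves([
  {"jaw": 0.5, "slide": [0, 0, 0.1], "roll": 0},
  {"jaw": 0.5, "slide": [0, 0, 0.2], "roll": 0},
  {"jaw": 0.5, "slide": [0, 0, 0.3], "roll": 0},
  {"jaw": 0.5, "slide": [0, 0, 0.3], "roll": 0},
])

```text
clock: 10.43
tool_pos: [0.5183, -0.19, 0.1111]
ee_rot: [0.72, 0.694, 0.001, 0.001]
force: [1.2, 0.9, -2.3]
width: 0.059
grasp_force: 66.2
```

Call:
apply_moves([
  {"jaw": 0.5, "slide": [0, 0, 0.1], "roll": 0},
  {"jaw": 0.5, "slide": [0, 0.05, 0.2], "roll": 0},
  {"jaw": 0.5, "slide": [0, 0.05, 0.2], "roll": 0},
  {"jaw": 0.5, "slide": [0, 0.05, 0.2], "roll": 0},
])

```text
clock: 10.77
tool_pos: [0.5187, -0.19, 0.1105]
ee_rot: [0.719, 0.695, 0.001, 0.001]
force: [-3.8, 1.6, 14.3]
width: 0.0589
grasp_force: 67.6
```

Call:
apply_moves([
  {"jaw": 0.5, "slide": [0, 0, -0.1], "roll": 0},
  {"jaw": 0.6, "slide": [0, 0, -0.1], "roll": 0},
  {"jaw": 0.75, "slide": [0, 0, -0.1], "roll": 0},
  {"jaw": 0.85, "slide": [0, 0, -0.1], "roll": 0},
  {"jaw": 1, "slide": [0, 0, -0.1], "roll": 0},
  {"jaw": 1, "slide": [0, 0, -0.1], "roll": 0},
  {"jaw": 1, "slide": [0, 0, -0.1], "roll": 0},
  {"jaw": 1, "slide": [0, 0, -0.1], "roll": 0},
  {"jaw": 1, "slide": [0, 0, -0.1], "roll": 0},
])

```text
clock: 11.52
tool_pos: [0.5177, -0.1897, 0.1092]
ee_rot: [0.72, 0.694, -0.0, -0.0]
force: [0.4, 0.3, 0.3]
width: 0.0854
grasp_force: 0.0
```

Call:
apply_moves([
  {"jaw": 1, "slide": [0, 0, -1], "roll": 0},
  {"jaw": 1, "slide": [0, 0, -3], "roll": 0},
  {"jaw": 1, "slide": [0, 0, -6], "roll": 0},
  {"jaw": 1, "slide": [0, 0, -9], "roll": 0},
  {"jaw": 1, "slide": [0, 0, -12], "roll": 0},
  {"jaw": 1, "slide": [0, 0, -14], "roll": 0},
  {"jaw": 1, "slide": [0, 0, -15], "roll": 0},
  {"jaw": 1, "slide": [0, 0, -15], "roll": 0},
])

```text
clock: 12.18
tool_pos: [0.5189, -0.1902, 0.2619]
ee_rot: [0.72, 0.694, 0.002, 0.002]
force: [0.1, -0.9, -0.3]
width: 0.0852
grasp_force: 0.0
```

```bash
python3 - <<'E'
from h import *
o=manip.get_obs();r=R.from_quat(o["ee_rot"]);print(o["clock"],o["tool_pos"],o["force"],r.as_matrix().round(3))
c=cam("wrist");cv2.imwrite("pics/w5.png",c["frame"])
for k,z in dict(port=.16,journal_crank=.13,journal_plain=.13,pin_a=.13,seat=.13,cradle=0).items():
  for m in manip.mark_of(k,"wrist")[:2]:p=onz(c,m["location"],z);print(k,round(m["score"],2),np.round(m["location"]),p.round(4),(r.inv().apply(p-o["tool_pos"])*100).round(2))
E
```

```text
12.1833 [ 0.51894708 -0.19016438  0.26192409] [ 0.12905011 -0.92694359 -0.30656836] [[ 0.037  0.999  0.005]
 [ 0.999 -0.037 -0.   ]
 [-0.     0.005 -1.   ]]
port 0.79 [ 65. 224.] [ 0.3221 -0.2065  0.16  ] [ -2.36 -19.66  10.1 ]
port 0.77 [314. 197.] [ 0.5175 -0.1915  0.16  ] [-0.14 -0.19 10.19]
journal_crank 0.75 [ 44. 238.] [ 0.275  -0.2308  0.13  ] [ -4.96 -24.29  13.07]
journal_crank 0.65 [316. 108.] [ 0.5212 -0.1276  0.13  ] [ 6.27 -0.07 13.19]
journal_plain 0.96 [122. 181.] [ 0.3565 -0.1813  0.13  ] [  0.29 -16.33  13.11]
journal_plain 0.9 [319. 252.] [ 0.5196 -0.2536  0.13  ] [-6.33  0.24 13.19]
pin_a 0.81 [380.  53.] [ 0.5705 -0.0895  0.13  ] [10.25  4.71 13.21]
pin_a 0.75 [ 53. 285.] [ 0.2694 -0.2791  0.13  ] [ -9.81 -24.67  13.07]
cradle 0.31 [323. 180.] [ 0.5269 -0.2243  0.    ] [-3.38  0.79 26.2 ]
```

View pics/w5.png

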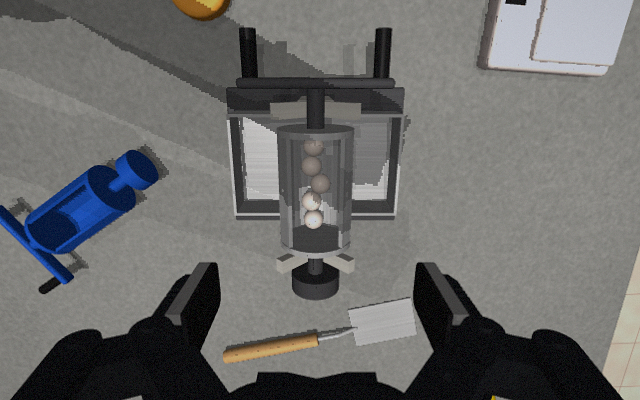

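The barrel sits in both notches, port up, with all five beads visible from (314,147) to (314,219). The pins are at (248,52) and (383,52). I'll go to the +x pin.

Call:
apply_moves([
  {"jaw": 0.8, "slide": [2.5, 1.2, 0], "roll": 0},
  {"jaw": 0.6, "slide": [5, 2.4, 0], "roll": 0},
  {"jaw": 0.6, "slide": [7.5, 3.6, 1], "roll": 0},
  {"jaw": 0.6, "slide": [9.5, 4.5, 3], "roll": 0},
  {"jaw": 0.6, "slide": [10.6, 4.9, 5], "roll": 0},
  {"jaw": 0.6, "slide": [10.6, 4.9, 7], "roll": 0},
  {"jaw": 0.6, "slide": [10.6, 4.9, 8], "roll": 0},
  {"jaw": 0.6, "slide": [10.6, 4.9, 8], "roll": 0},
  {"jaw": 0.6, "slide": [10.6, 4.9, 8], "roll": 0},
])

```text
clock: 13.28
tool_pos: [0.5703, -0.0865, 0.179]
ee_rot: [0.721, 0.693, -0.001, -0.0]
force: [0.6, 0.6, 0.5]
width: 0.0514
grasp_force: 0.0
```

```bash
python3 - <<'E'
from h import *
o=manip.get_obs();r=R.from_quat(o["ee_rot"]);print(o["clock"],o["tool_pos"],o["force"],o["width"])
c=cam("wrist");cv2.imwrite("pics/w6.png",c["frame"])
for k,z in dict(pin_a=.13).items():
  for m in manip.mark_of(k,"wrist")[:3]:p=onz(c,m["location"],z);print(k,round(m["score"],2),np.round(m["location"]),p.round(4),(r.inv().apply(p-o["tool_pos"])*100).round(2))
E
```

```text
13.2833 [ 0.57030827 -0.08647926  0.17904875] [0.57480901 0.56321432 0.505091  ] 0.05139314970457423
pin_a 0.8 [319. 226.] [ 0.5712 -0.0886  0.13  ] [-0.21  0.1   4.9 ]
pin_a 0.61 [159. 226.] [ 0.4733 -0.0852  0.13  ] [-0.25 -9.7   4.92]
```

View pics/w6.png

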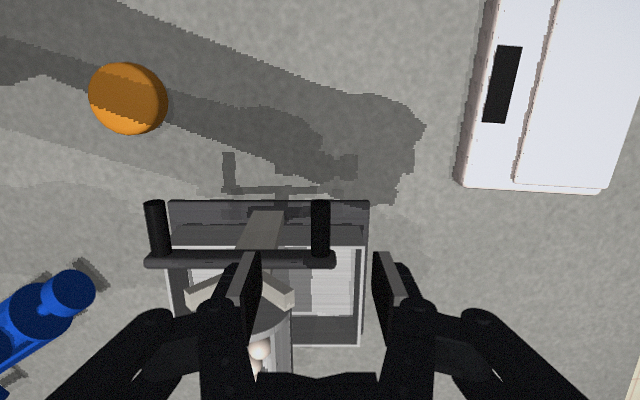

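The +x pin is at (319,226), centred between the open fingers. I'll lower and close on it.

Call:
apply_moves([
  {"jaw": 0.6, "slide": [0, 0.1, 1.5], "roll": 0},
  {"jaw": 0.6, "slide": [0, 0.1, 3], "roll": 0},
  {"jaw": 0.6, "slide": [0, 0.1, 4.5], "roll": 0},
  {"jaw": 0.6, "slide": [0, 0.1, 5.8], "roll": 0},
  {"jaw": 0.6, "slide": [0, 0.1, 6.6], "roll": 0},
  {"jaw": 0.6, "slide": [0, 0.1, 6.8], "roll": 0},
  {"jaw": 0.6, "slide": [0, 0.1, 6.8], "roll": 0},
  {"jaw": 0.6, "slide": [0, 0.1, 6.8], "roll": 0},
])

```text
clock: 14.05
tool_pos: [0.5722, -0.0859, 0.112]
ee_rot: [0.72, 0.694, 0.0, 0.0]
force: [0.3, -0.7, 0.1]
width: 0.0511
grasp_force: 0.0
```

Call:
apply_moves([
  {"jaw": 0.5, "slide": [0, 0, 0], "roll": 0},
  {"jaw": 0.4, "slide": [0, 0, 0], "roll": 0},
  {"jaw": 0.3, "slide": [0, 0, 0], "roll": 0},
  {"jaw": 0.2, "slide": [0, 0, 0], "roll": 0},
  {"jaw": 0.1, "slide": [0, 0, 0], "roll": 0},
  {"jaw": 0, "slide": [0, 0, 0], "roll": 0},
  {"jaw": 0, "slide": [0, 0, 0], "roll": 0},
  {"jaw": 0, "slide": [0, 0, 0], "roll": 0},
  {"jaw": 0, "slide": [0, 0, 0], "roll": 0},
])

```text
clock: 14.8
tool_pos: [0.5725, -0.0855, 0.1116]
ee_rot: [0.72, 0.694, 0.001, 0.001]
force: [3.0, 0.4, 0.5]
width: 0.0097
grasp_force: 58.4
```

```bash
python3 w.py .5223 -.0865 .161 -.037
```

```text
14.8 [ 0.5725 -0.0855  0.1116] f [2.95 0.36 0.53] 0.009661886498689652 slide [-0.28 -5.01 -4.95] roll 0.0 tilt [ 0.0018 -0.0002]
```

Call:
apply_moves([
  {"jaw": 0, "slide": [0, 0, -0.17], "roll": 0},
  {"jaw": 0, "slide": [0, -0.01, -0.35], "roll": 0},
  {"jaw": 0, "slide": [0, -0.03, -0.52], "roll": 0},
  {"jaw": 0, "slide": [0, -0.05, -0.7], "roll": 0},
  {"jaw": 0, "slide": [0, -0.05, -0.7], "roll": 0},
])

```text
clock: 15.22
tool_pos: [0.5713, -0.0853, 0.1187]
ee_rot: [0.72, 0.694, 0.0, 0.0]
force: [4.1, 0.6, -0.2]
width: 0.01
grasp_force: 58.4
```

```bash
python3 - <<'E'
from h import *
o=manip.get_obs();c=cam("wrist");print(o["tool_pos"],o["force"],o["torque"])
g=c["frame"];s=cam("scene")["frame"][90:190,230:360]
cv2.imwrite("pics/w7.png",np.hstack([cv2.resize(g[160:400,120:460],(480,339)),cv2.resize(s,(320,339))]))
E
```

```text
[ 0.57134255 -0.08533427  0.11874316] [ 4.08118599  0.62393558 -0.23672011] [ 0.283529   -0.75634721  0.07654356]
```

View pics/w7.png

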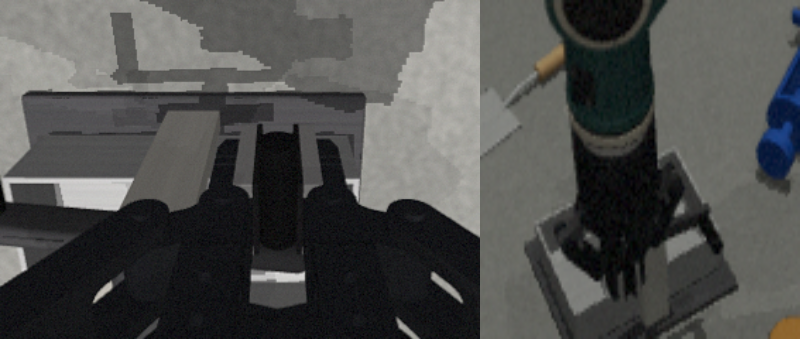

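The pin is held between the pads at (280,190) and is following. There is about 4 N sideways, which I'll relieve slightly as I continue the arc.

Call:
apply_moves([
  {"jaw": 0, "slide": [0, 0.05, 0], "roll": 0},
  {"jaw": 0, "slide": [0, 0, -0.25], "roll": 0},
  {"jaw": 0, "slide": [0, -0.05, -0.51], "roll": 0},
  {"jaw": 0, "slide": [0, -0.12, -0.76], "roll": 0},
  {"jaw": 0, "slide": [0, -0.2, -1.01], "roll": 0},
  {"jaw": 0, "slide": [0, -0.2, -1.01], "roll": 0},
])

```text
clock: 15.82
tool_pos: [0.5688, -0.0856, 0.1288]
ee_rot: [0.72, 0.694, -0.0, -0.0]
force: [2.2, 1.4, 1.3]
width: 0.0099
grasp_force: 58.5
```

```bash
python3 w.py .5223 -.0865 .161 -.037
```

```text
15.8167 [ 0.5688 -0.0856  0.1288] f [2.21 1.35 1.33] 0.009941840124838081 slide [-0.26 -4.64 -3.22] roll -0.0 tilt [-0.0003  0.0001]
```

Call:
apply_moves([
  {"jaw": 0, "slide": [0, -0.1, -0.24], "roll": 0},
  {"jaw": 0, "slide": [0, -0.2, -0.48], "roll": 0},
  {"jaw": 0, "slide": [0, -0.46, -0.94], "roll": 0},
  {"jaw": 0, "slide": [0, -0.76, -1.37], "roll": 0},
  {"jaw": 0, "slide": [0, -1.1, -1.76], "roll": 0},
  {"jaw": 0, "slide": [0, -1.48, -2.12], "roll": 0},
  {"jaw": 0, "slide": [0, -1.9, -2.44], "roll": 0},
  {"jaw": 0, "slide": [0, -1.9, -2.44], "roll": 0},
])

```text
clock: 16.48
tool_pos: [0.5503, -0.0853, 0.1541]
ee_rot: [0.72, 0.694, 0.001, 0.001]
force: [3.9, -1.2, 2.6]
width: 0.0098
grasp_force: 58.9
```

```bash
python3 - <<'E'
from h import *
c=cam("scene")
for k,z in dict(pin_a=.13,journal_plain=.13,port=.13).items():
  for m in manip.mark_of(k,"scene")[:4]:print(k,round(m["score"],2),np.round(m["location"]),onz(c,m["location"],z).round(3))
E
python3 w.py .5223 -.0865 .161 -.037
```

```text
pin_a 0.92 [301. 391.] [0.794 0.378 0.13 ]
pin_a 0.82 [298. 158.] [ 0.528 -0.116  0.13 ]
pin_a 0.73 [362.  91.] [ 0.249 -0.244  0.13 ]
pin_a 0.59 [316. 167.] [ 0.505 -0.065  0.13 ]
journal_plain 0.92 [322. 311.] [0.683 0.267 0.13 ]
journal_plain 0.68 [351. 127.] [ 0.354 -0.139  0.13 ]
journal_plain 0.65 [278. 122.] [ 0.512 -0.258  0.13 ]
journal_plain 0.16 [297. 159.] [ 0.531 -0.114  0.13 ]
port 0.95 [307. 329.] [0.727 0.283 0.13 ]
port 0.77 [364. 106.] [ 0.277 -0.19   0.13 ]
16.6833 [ 0.5511 -0.0853  0.1533] f [ 4.95 -1.2   4.79] 0.009945162407922642 slide [-0.23 -2.87 -0.78] roll -0.0 tilt [ 0.0021 -0.0007]
```

Call:
apply_moves([
  {"jaw": 0, "slide": [0, 0, -0.1], "roll": 0},
  {"jaw": 0, "slide": [0, -0.4, -0.33], "roll": 0},
  {"jaw": 0, "slide": [0, -0.87, -0.55], "roll": 0},
  {"jaw": 0, "slide": [0, -1.37, -0.72], "roll": 0},
  {"jaw": 0, "slide": [0, -1.88, -0.84], "roll": 0},
  {"jaw": 0, "slide": [0, -2.4, -0.9], "roll": 0},
  {"jaw": 0, "slide": [0, -2.4, -0.9], "roll": 0},
])

```text
clock: 17.27
tool_pos: [0.5281, -0.0836, 0.1638]
ee_rot: [0.72, 0.694, 0.002, 0.002]
force: [4.3, -1.6, 8.6]
width: 0.0102
grasp_force: 59.5
```

```bash
python3 w.py .5223 -.0865 .161 -.037
```

```text
17.2667 [ 0.5281 -0.0836  0.1638] f [ 4.31 -1.58  8.58] 0.010154279189704012 slide [-0.31 -0.57  0.28] roll 0.001 tilt [0.005  0.0005]
```

Call:
apply_moves([
  {"jaw": 0, "slide": [0, 0, -0.1], "roll": 0},
  {"jaw": 0, "slide": [0, -0.52, -0.12], "roll": 0},
  {"jaw": 0, "slide": [0, -1.05, -0.07], "roll": 0},
  {"jaw": 0, "slide": [0, -1.56, 0.03], "roll": 0},
  {"jaw": 0, "slide": [0, -2.06, 0.18], "roll": 0},
  {"jaw": 0, "slide": [0, -2.54, 0.38], "roll": 0},
  {"jaw": 0, "slide": [0, -2.54, 0.38], "roll": 0},
])

```text
clock: 17.85
tool_pos: [0.499, -0.0829, 0.1572]
ee_rot: [0.72, 0.694, -0.001, -0.001]
force: [1.3, -0.6, -1.7]
width: 0.0098
grasp_force: 58.7
```

```bash
python3 w.py .5223 -.0865 .161 -.037
```

```text
17.85 [ 0.499  -0.0829  0.1572] f [ 1.27 -0.56 -1.67] 0.009839420214748273 slide [-0.28  2.34 -0.39] roll -0.0 tilt [-0.0024  0.0004]
```

Call:
apply_moves([
  {"jaw": 0, "slide": [0, -0.23, 0.16], "roll": 0},
  {"jaw": 0, "slide": [0, -0.46, 0.29], "roll": 0},
  {"jaw": 0, "slide": [0, -0.68, 0.44], "roll": 0},
  {"jaw": 0, "slide": [0, -0.89, 0.59], "roll": 0},
  {"jaw": 0, "slide": [0, -1.09, 0.76], "roll": 0},
  {"jaw": 0, "slide": [0, -1.28, 0.94], "roll": 0},
  {"jaw": 0, "slide": [0, -1.64, 1.32], "roll": 0},
  {"jaw": 0, "slide": [0, -1.95, 1.74], "roll": 0},
  {"jaw": 0, "slide": [0, -1.95, 1.74], "roll": 0},
])

```text
clock: 18.6
tool_pos: [0.4803, -0.0824, 0.1397]
ee_rot: [0.72, 0.694, -0.001, -0.0]
force: [0.6, 0.2, -1.1]
width: 0.0099
grasp_force: 58.8
```

```bash
python3 w.py .5223 -.0865 .161 -.037
```

```text
18.6 [ 0.4803 -0.0824  0.1397] f [ 0.65  0.23 -1.08] 0.0099419759276871 slide [-0.26  4.21 -2.14] roll -0.0 tilt [-0.0013 -0.0002]
```

Call:
apply_moves([
  {"jaw": 0, "slide": [0, -0.14, 0.23], "roll": 0},
  {"jaw": 0, "slide": [0, -0.27, 0.45], "roll": 0},
  {"jaw": 0, "slide": [0, -0.49, 0.93], "roll": 0},
  {"jaw": 0, "slide": [0, -0.66, 1.43], "roll": 0},
  {"jaw": 0, "slide": [0, -0.78, 1.94], "roll": 0},
  {"jaw": 0, "slide": [0, -0.84, 2.46], "roll": 0},
  {"jaw": 0, "slide": [0, -0.86, 2.82], "roll": 0},
  {"jaw": 0, "slide": [0, -0.86, 2.82], "roll": 0},
  {"jaw": 0, "slide": [0, -0.86, 2.82], "roll": 0},
])

```text
clock: 19.35
tool_pos: [0.4726, -0.0819, 0.1121]
ee_rot: [0.72, 0.694, -0.0, -0.0]
force: [0.6, -0.4, -0.1]
width: 0.0099
grasp_force: 58.8
```

```bash
python3 w.py .4725 -.083 .1116 -.037; python3 - <<'E'
from h import *
for n in("scene","top"):
  c=cam(n)
  for k,z in dict(pin_a=.13,journal_plain=.13,journal_crank=.13,bead0_center=.02).items():
    for m in manip.mark_of(k,n)[:6]:
      p=onz(c,m["location"],z)
      if abs(p[0]-.516)<.15 and abs(p[1]+.19)<.15:print(n,k,round(m["score"],2),np.round(m["location"]),p.round(3))
E
```

```text
19.35 [ 0.4726 -0.0819  0.1121] f [ 0.57 -0.41 -0.06] 0.00990382274175462 slide [-0.11 -0.    0.05] roll -0.0 tilt [-0.0007 -0.    ]
scene pin_a 0.97 [325. 158.] [ 0.47  -0.079  0.13 ]
scene pin_a 0.92 [286. 169.] [ 0.572 -0.097  0.13 ]
scene journal_plain 0.91 [277. 121.] [ 0.515 -0.26   0.13 ]
scene journal_crank 0.64 [297. 151.] [ 0.52  -0.136  0.13 ]
top pin_a 0.2 [383. 213.] [ 0.467 -0.164  0.13 ]
top journal_plain 0.89 [416. 192.] [ 0.521 -0.254  0.13 ]
top journal_plain 0.21 [389. 214.] [ 0.465 -0.181  0.13 ]
top bead0_center 0.59 [405. 213.] [ 0.48  -0.241  0.02 ]
```

Call:
apply_moves([
  {"jaw": 0.1, "slide": [0, 0, 0], "roll": 0},
  {"jaw": 0.25, "slide": [0, 0, 0], "roll": 0},
  {"jaw": 0.4, "slide": [0, 0, 0], "roll": 0},
  {"jaw": 0.6, "slide": [0, 0, 0], "roll": 0},
  {"jaw": 0.6, "slide": [0, 0, 0], "roll": 0},
  {"jaw": 0.6, "slide": [0, 0, 0], "roll": 0},
])

```text
clock: 20.35
tool_pos: [0.4728, -0.0819, 0.1124]
ee_rot: [0.72, 0.694, 0.0, 0.0]
force: [-0.3, -1.6, 0.1]
width: 0.0517
grasp_force: 0.0
```

Call:
apply_moves([
  {"jaw": 0.6, "slide": [0, 0, -1], "roll": 0},
  {"jaw": 0.6, "slide": [0, 0, -3], "roll": 0},
  {"jaw": 0.6, "slide": [0, 0, -6], "roll": 0},
  {"jaw": 0.6, "slide": [0, 0, -9], "roll": 0},
  {"jaw": 0.6, "slide": [-3, 2, -12], "roll": 0},
  {"jaw": 0.6, "slide": [-6, 4, -15], "roll": 0},
  {"jaw": 0.6, "slide": [-9, 5, -18], "roll": 0},
  {"jaw": 0.6, "slide": [-10, 5, -18], "roll": 0},
  {"jaw": 0.6, "slide": [-10, 5, -18], "roll": 0},
])

```text
clock: 21.1
tool_pos: [0.5201, -0.1893, 0.2964]
ee_rot: [0.722, 0.692, 0.001, 0.004]
force: [-0.4, -0.3, 0.5]
width: 0.0513
grasp_force: 0.0
```

```bash
python3 - <<'E'
from h import *
o=manip.get_obs();print(o["clock"],o["tool_pos"],o["force"])
for n in("wrist","scene","top"):
  c=cam(n);cv2.imwrite(f"pics/end_{n}.png",c["frame"])
  for k,z in dict(pin_a=.13,journal_plain=.13,journal_crank=.13,bead0_center=.02,port=.1).items():
    for m in manip.mark_of(k,n)[:6]:
      p=onz(c,m["location"],z)
      if abs(p[0]-.516)<.15 and abs(p[1]+.19)<.15:print(n,k,round(m["score"],2),np.round(m["location"]),p.round(3))
  # white ball blobs near table outside
  g=cv2.cvtColor(c["frame"],cv2.COLOR_BGR2GRAY)
E
```

```text
21.1 [ 0.52009312 -0.18934969  0.29636798] [-0.44199057 -0.34855305  0.52547549]
wrist pin_a 0.92 [254.  60.] [ 0.472 -0.088  0.13 ]
wrist pin_a 0.83 [373.  60.] [ 0.572 -0.093  0.13 ]
wrist journal_plain 0.8 [316. 240.] [ 0.518 -0.259  0.13 ]
wrist journal_crank 0.95 [316. 106.] [ 0.523 -0.128  0.13 ]
wrist bead0_center 0.58 [285. 182.] [ 0.479 -0.23   0.02 ]
wrist port 0.73 [283. 142.] [ 0.489 -0.164  0.1  ]
scene pin_a 0.83 [326. 158.] [ 0.468 -0.08   0.13 ]
scene pin_a 0.66 [286. 173.] [ 0.577 -0.088  0.13 ]
scene journal_plain 0.9 [276. 121.] [ 0.517 -0.262  0.13 ]
scene journal_plain 0.2 [323. 158.] [ 0.473 -0.083  0.13 ]
scene journal_crank 0.93 [299. 155.] [ 0.523 -0.123  0.13 ]
scene port 0.9 [288. 144.] [ 0.516 -0.195  0.1  ]
top pin_a 0.91 [352. 214.] [ 0.466 -0.084  0.13 ]
top pin_a 0.82 [354. 176.] [ 0.566 -0.091  0.13 ]
top journal_crank 0.86 [370. 196.] [ 0.513 -0.132  0.13 ]
```

```bash
python3 - <<'E'
from h import *
# look for beads on the table away from the cradle, and in the pan
for n in("wrist","scene","top"):
  c=cam(n)
  for m in manip.outline_of("bead0_center",n)[:8]:
    p=onz(c,m["rect"][:2],.02);print(n,round(m["score"],2),np.round(m["rect"]),m["mask"].sum(),p.round(3))
a=cv2.imread("pics/end_wrist.png");b=cv2.imread("pics/w5.png")
print(R.from_quat(manip.get_obs()["ee_rot"]).as_matrix()[:,1].round(3),manip.get_obs()["qvel"].round(3))
g=cv2.cvtColor(a,cv2.COLOR_BGR2GRAY)[110:240,230:410]
h=cv2.HoughCircles(cv2.resize(g,None,fx=3,fy=3,interpolation=2),cv2.HOUGH_GRADIENT,1,25,param1=80,param2=22,minRadius=18,maxRadius=36)
c=cam("wrist")
if h is not None:
  for u,v,rr in h[0]:print((u/3+230).round(),(v/3+110).round(),(rr/3).round(1),onz(c,(u/3+230,v/3+110),.02).round(3))
E
```

```text
[ 0.999 -0.037  0.   ] [-0.001  0.002  0.001 -0.     0.     0.     0.001]
```

Call:
apply_moves([
  {"jaw": 0.6, "slide": [0, -3, 0], "roll": 0},
  {"jaw": 0.6, "slide": [0, -6, 0], "roll": 0},
  {"jaw": 0.6, "slide": [0, -9, 0], "roll": 0},
  {"jaw": 0.6, "slide": [0, -12, 0], "roll": 0},
  {"jaw": 0.6, "slide": [0, -13, 0], "roll": 0},
  {"jaw": 0.6, "slide": [0, -13, 0], "roll": 0},
  {"jaw": 0.6, "slide": [0, -13, 0], "roll": 0},
])

```text
clock: 22.93
tool_pos: [0.3898, -0.1788, 0.293]
ee_rot: [0.72, 0.694, 0.001, 0.001]
force: [0.8, -0.8, 0.6]
width: 0.0514
grasp_force: 0.0
```

```bash
python3 - <<'E'
from h import *
print(manip.get_obs()["tool_pos"])
for n in("wrist","scene"):
  c=cam(n);cv2.imwrite(f"pics/e2_{n}.png",c["frame"])
  for k in("bead0_center",):
    for m in manip.mark_of(k,n)[:8]:p=onz(c,m["location"],.02);print(n,"mark",round(m["score"],2),np.round(m["location"]),p.round(3))
    for m in manip.outline_of(k,n)[:8]:p=onz(c,m["rect"][:2],.02);print(n,round(m["score"],2),np.round(m["rect"]),m["mask"].sum(),p.round(3))
c=cam("wrist")
# pan interior under the barrel, printed as coarse grey map on the z=.02 plane
g=cv2.cvtColor(c["frame"],cv2.COLOR_BGR2GRAY)
for x in np.arange(.435,.60,.007):
  print("%.3f"%x," ".join("%3d"%(g[int(v),int(u)] if 0<=u<640 and 0<=v<400 else 0) for u,v in (proj(c,[x,y,.02]) for y in np.arange(-.24,-.14,.005))))
E
```

```text
[ 0.38980272 -0.17883009  0.29300259]
wrist mark 0.66 [387. 186.] [ 0.478 -0.226  0.02 ]
wrist mark 0.2 [325.   4.] [ 0.405 -0.017  0.02 ]
wrist 0.42 [388. 189.  15.  16.] 165 [ 0.48 -0.23  0.02]
scene 0.21 [297. 144.  62.  74.] 1290 [ 0.466 -0.25   0.02 ]
0.435  82 195 197 196 199 190 128 127 129 132 135 133 134 132 135 134 137 135 135 137
0.442 119 204 211 208 208 216 130 136 131 138 132 133 135 132 133 130 134 133 131 117
0.449 123 200 211 208 211 212 129 137 131 136 133 132 133 138 138 128 135 138 134 114
0.456 124 200 212 202 206 210 133 135 127 137 131 133 136 130 135 131 136 132 123 119
0.463 135 200 207 202 203 209 125 137 131 134 133 131 131 134 135 132 131 133 123 114
0.470 196 201 173 202 201 200  98 135 126 103 104 132 135 103 132 135 130 132 119 118
0.477 204 215 176 102 156 213 223 125 126 156 158 107 127 151 151 106 129 151 134  99
0.484 210 217 187 110 170 211 207 145 163 208 197 119 118 140 139  89 126 143 131 102
0.491 198 177 184 173 169 172 176 184 173 176 187 180 185 103 103 105 101 189 176  94
0.498 165 105 105 100 101 101  98 105 101 105 112 101 103 103 172 172
[... 520 characters left out ...]
  72 144 174
0.547 166 179 162 155 172 154 139 152 140 131 140 135 127 132 150 149  68  66 110 177
0.554 180 181 177 180 177 178 175 174 176 176 172 172 175 173 169 140  70  65 115 178
0.561 177 176 175 172 177 175 173 174 171 172 178 170 171 174 179  80  43  58  50  58
0.568 160 180 181 179 182 177 179 174 176 172 178 175 172 172 202  74  56  84  85  82
0.575 191 190 192 191 189 186 189 190 186 190 188 188 184 185 139  74  41  68  58  66
0.582 187 193 196 195 199 197 197 196 195 195 195 193 196 188 212  73  72 196 175 185
0.589 187 183 187 184 184 186 182 184 185 186 185 184 186 190 191  72  70 193 181 181
0.596 164 161 174 177 180 168 171 176 185 175 192 187 192 188 191  74  65 185 182 184
```

```bash
python3 -c "
from bench import manip
print(manip.finish_job())"
```

```text
the job is handed in; nothing more can be done
None
```

The job is handed in: the barrel rests in both cradle notches with its port down and the gripper clear. Several beads show in a row in the pan, but the barrel hid part of it, so I could not count all five, and the hand-in returned no verdict.

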